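Swing the batten into line on the set-up board

TASK

On the grey set-up board, swing the wooden batten round the steel post by its red end until it lies along the middle of the blue painted band, ready for clamping. Keep its plain end beside the post all the way, and do not lift the batten off the board.

Things in the scene. Friction and masses are not known exactly. Their poses are not given: they have to be found in the camera images.
- batten_mid (a point): Centre (half-way up) of the loose pale batten, 220 x 34 x 30 mm high, 0.14 to 0.28 kg, flat on the grey board. x runs along it to the free end (110 mm away, last 25 mm red), y across it, away from its side that faces the post (gap 1.5 mm), z up. It starts turned 22 to 53 degrees clockwise, seen from above, from the band: swing it counter-clockwise, pushing the red end to +y.
- batten_heel (a point): Point on the batten's centre line, half-way up, 30 mm from its plain end: the place abreast of the post. Axes as batten_mid, which lies 80 mm from it along x.
- post (a point): Foot of the fixed upright steel post, on its axis, at the board's upper face. The post is 16 mm in diameter and 45 mm high. Axes as the band's.
- band (a point): Middle of the blue painted band (240 x 44 mm, no edge to feel) on the fixed grey board (270 x 230 x 10 mm; upper face at height 10 mm). x runs along it away from the post's end, y across it away from the post, which is at x -80, y -25 mm from here. In line, the batten's middle is above this point, its x along this x, its side at the post, and 10 mm of band shows at each end.

How it is judged:
By the outcome, as a careful person would: the job done as asked, in the order asked, and still so for the second after the job is handed in, with the robot touching nothing.
It also fails if it takes over 35 s, if anything falls off the work surface, if the arm or the gripper's body presses on something with over 40 N, if the wrist force passes 120 N, or if a joint passes its speed limit or range.

ROBOT

A 6-joint arm with a two-finger parallel gripper is mounted at the origin on a cart in front of the work surface, level with it; the furniture and walls round the work are solid. World frame = base frame: x ahead of the robot, y to its left, z up, the work surface at z = 0. Lengths are in m, angles in rad, forces in N, time in s.
With the tool pointing down it reaches from about 0.375 to 0.975 m from the base axis. Payload 3.8 kg.
Tool frame: the origin (TCP) lies at the very end of the fingers, on their centre line; the grasp point (between the pads) lies 19 mm behind it; y points along the fingers, x is the direction in which the jaws open and shut, and the axes are right-handed (so a half turn about y gives the same grasp; the last joint's range is limited). The gripper opens to 85 mm and grips with 20 to 120 N. Pads are 22 mm wide; open, the fingers measure 114 mm over their backs; the gripper's body (76 mm by 85 mm) begins 54 mm behind the grasp point. The pads swing forward as they close: fully open they stand 13 mm farther back than shut.
Start: joints at [-1.334, 0.264, 1.604, -0, 1.274, -0.037], TCP at [0.183, -0.65, 0.231] pointing down, gripper open.
Joint ranges: [-2.63, 2.63], [-0.94, 2.18], [0.31, 2.57], [-1.31, 4.45], [0, 2.66], [-2.55, 2.55]. Speed limits (rad/s): [2.57, 2.57, 3.14, 3.14, 3.14, 3.14].

INTERFACE

Orientations are given as a rotation vector (axis times angle).
In Python, from workcell import bot, cams gives the robot as it stands.
- The arm moves only by the tool play_rows, never from a script. Its argument "motion" is a list of rows, each a list of 2 entries, a list of its own where there are three numbers: the shift along the world's x, y, z normalised to -1 to 1, where 1 is 400 mm, then the turn, a rotation vector about the world's x, y, z normalised to -1 to 1, where 1 is pi/4 rad. In form: [[[tx, ty, tz], [ax, ay, az]], ...]. A call has 1 to 10 rows; each row is the pose to reach, as a shift and turn from the pose commanded when the call began; what a row does not reach only later rows make up. A row lasts 1/8 s, in which the tool goes at most 62.5 mm and 10.7 degrees, less where a joint would pass 70% of its speed; a pose out of reach is approached as far as the arm can. A call with a number of a shift or a turn outside -1 to 1 is refused whole. A call with a gripper value outside its range is refused whole. "gripper" is the closure, from 0 (fully open) to 1 (shut), set as the call begins (left out, the last holds). The fingers move at their own pace and stop on an object; "squeeze" is the grip in N (left out, the last holds). Time passes only in rows, so rows that repeat a pose let the fingers close. It gives the time, the measured TCP pose, the force and the opening at its end, in the units of the state.
- bot.read_state(): the state, without advancing time (a new reading comes with each control period).
- cams.read_camera(name): name is "scene" or "top"; returns (picture, depth): 480x640x3 uint8, red, green, blue; 480x640 float32, m along the optical axis (not along the pixel's ray), 0 where there is no reading.
- cams.calibration(name): a dict with "mtx" (3x3 intrinsics, pixels), "R" (3x3) and "t" (3): a world point X has camera coordinates R X + t. Camera axes: x right, y down, z forward; pixel columns grow to the right and rows downward; lengths in m; the calibration is good to about 2 mm. A picture is of the moment at which its call begins. calibration takes no time and is no camera call.
- bot.finish_job(): hands the job in, once; it reports no verdict.
Trained networks look in the newest picture that a camera, given by its name, has taken for a name from the list of things; names that differ only in an ending like _2 or _b are one class to them, and where a whole thing is asked for, a point or a joint stands for the part that bears it (a point fixed in the world has none). Each returns a list of dicts, best first, with "conf" (0 to 1); they miss things now and then, are a little off and sometimes report something else, mostly with a low value. They report only what shows in the picture. A call takes as long as a camera call.
- cams.recognise(camera, label): "xyz" ([x, y, z] in m, in the coordinates of the camera as it stood for that picture, good to about 4 mm: the middle of the surface that is visible of it).
- cams.regions_of(camera, label): "mask" (480x640 bool, what is visible of it).
- cams.mark_of(camera, label): "xyz" ([x, y, z] in m, in the coordinates of the camera as it stood for that picture, good to about 4 mm: a listed point, or the origin of a listed thing).
The state is a dict: "time": time; "q": joint angles; "joint_vel": joint speeds; "joint_torque": joint torques, N m; "tool_pos": TCP position; "tcp_rot": TCP orientation; "wrist_force": force on the tool from outside, world axes, zero at the start; "torque": the same for the moment, N m; "width": opening from 0.0 (shut) to 1.0 (fully open).
Only numpy, scipy, OpenCV 4.12 (cv2) and the standard library are available. Lean on these libraries where they do the work, as an engineer would, in place of code of your own. Each camera call takes 0.05 s, during which the arm holds its last target.

## Working session

There is one attempt and no reset: what is moved stays moved. The work goes in short steps, Python scripts to look and compute and a tool call to move; the robot and the scene stay as the last step left them, time stands still between calls to the robot, and variables do not carry over. Pictures are saved under pics/ and viewed, and the job is handed in when it is done.

Besides the shell and the picture viewer there is one more tool, called after ">>>" as name(argument=value, ...), one argument or row to a line, values as JSON. play_rows: Moves the arm, as the interface text tells. Its arguments: {"type":"object","properties":{"motion":{"type":"array","items":{"type":"array"}},"gripper":{"type":"number"},"squeeze":{"type":"number"}},"required":["motion"]}

```bash
mkdir -p pics; ls
python3 - <<'E'
from workcell import bot,cams
import cv2,numpy as np
s=bot.read_state();print({k:np.round(v,3).tolist() for k,v in s.items()})
for n in ["top","scene"]:
    p,d=cams.read_camera(n);cv2.imwrite(f"pics/{n}0.png",p[:,:,::-1])
    c=cams.calibration(n);R=np.array(c["R"]);t=np.array(c["t"]);print(n,np.round(c["mtx"],1).tolist(),np.round(R,3).tolist(),np.round(t,3))
    for l in ["batten_mid","batten_heel","post","band"]:
        for r in cams.mark_of(n,l)[:2]: print(l,round(r["conf"],2),np.round(R.T@(np.array(r["xyz"])-t),4))
E
```

```text
pics
{'time': 0.0, 'q': [-1.334, 0.265, 1.605, 0.0, 1.274, -0.037], 'joint_vel': [0.0, -0.001, 0.0, -0.001, -0.0, 0.001], 'joint_torque': [-0.002, -51.512, -36.731, -0.0, 0.013, -0.0], 'tool_pos': [0.182, -0.649, 0.23], 'tcp_rot': [-1.325, 1.006, -1.004], 'wrist_force': [0.187, -0.348, 0.566], 'torque': [-0.043, 0.051, 0.023], 'width': 1.001}
top [[607.9, 0.0, 312.3], [0.0, 607.9, 240.5], [0.0, 0.0, 1.0]] [[0.007, -1.0, -0.001], [-0.996, -0.007, -0.086], [0.086, 0.002, -0.996]] [-0.397  0.586  0.845]
batten_mid 0.61 [ 0.5524 -0.3842  0.0247]
batten_heel 0.93 [ 0.6151 -0.439   0.0253]
post 0.87 [ 0.6269 -0.4146  0.013 ]
band 0.65 [ 0.5524 -0.4405  0.0111]
scene [[558.6, 0.0, 319.6], [0.0, 558.6, 231.3], [0.0, 0.0, 1.0]] [[-0.874, -0.485, 0.025], [-0.216, 0.343, -0.914], [0.434, -0.804, -0.405]] [0.315 0.327 0.336]
batten_mid 0.79 [ 0.5464 -0.3909  0.0225]
batten_heel 0.98 [ 0.6112 -0.4371  0.0268]
post 0.77 [ 0.6253 -0.4137  0.0098]
band 0.89 [ 0.5483 -0.4373  0.01  ]
```

View pics/top0.png

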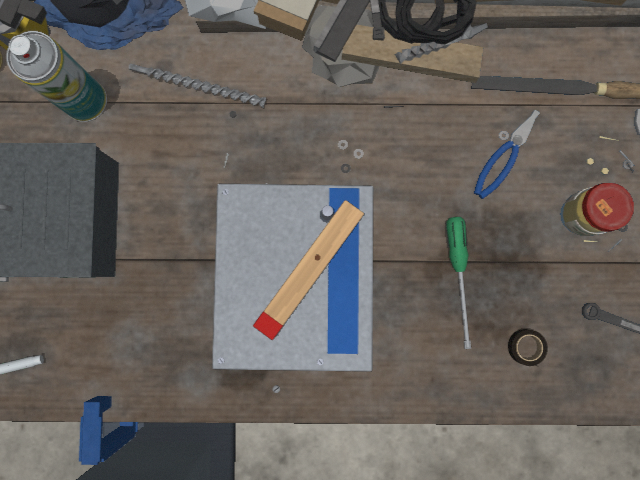

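View pics/scene0.png

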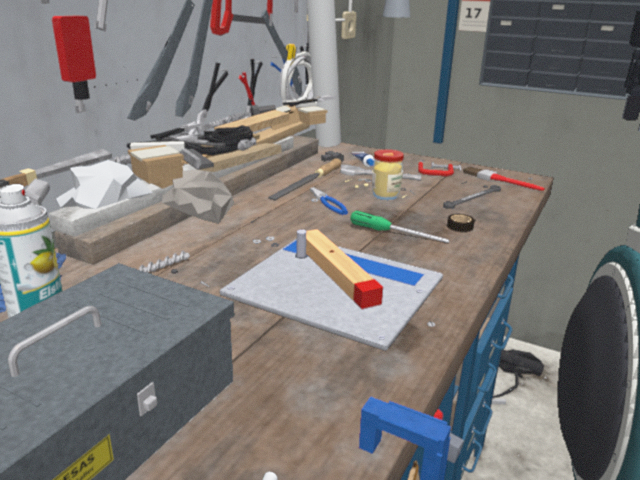

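The top view shows the board, with the band vertical at columns 328–359, the post at about (327,212) and the batten running from (348,212) to its red end at (268,326). The red end has to swing to the image right (−y). Next I'll measure this precisely from masks.

```bash
cat > h.py <<'E'
from workcell import bot,cams
import cv2,numpy as np
from scipy.spatial.transform import Rotation as Ro
def back(n,uv,z):
    c=cams.calibration(n);R=np.array(c["R"]);t=np.array(c["t"]);K=np.array(c["mtx"])
    uv=np.atleast_2d(uv).astype(float);r=np.c_[uv,np.ones(len(uv))]@np.linalg.inv(K).T@R
    o=-R.T@t; return (o+r*((z-o[2])/r[:,2])[:,None])[:,:2]
def rect(n,m,z):
    k,_=cv2.findContours(m.astype(np.uint8),cv2.RETR_EXTERNAL,cv2.CHAIN_APPROX_NONE)
    k=max(k,key=cv2.contourArea)[:,0]
    P=back(n,k,z); (c,s,a)=cv2.minAreaRect((P*1000).astype(np.float32)); return P,np.array(c),s,a
def look(n,name):
    p,d=cams.read_camera(n);cv2.imwrite(f"pics/{name}.png",p[:,:,::-1]);return p,d
def masks(p):
    h=cv2.cvtColor(p,cv2.COLOR_RGB2HSV).astype(int);H,S,V=h[...,0],h[...,1],h[...,2]
    roi=np.zeros(H.shape,bool);roi[175:380,205:385]=1
    blue=roi&(H>100)&(H<125)&(S>130)
    wood=roi&(H>8)&(H<25)&(S>60)&(V>120)
    red=roi&((H<6)|(H>172))&(S>150)
    return blue,wood,red
E
python3 - <<'E'
from h import *
p,d=look("top","t1")
b,w,r=masks(p)
print(b.sum(),w.sum(),r.sum())
o=p.copy();o[b]=[0,255,255];o[w]=[0,255,0];o[r]=[255,0,255]
cv2.imwrite("pics/m1.png",cv2.resize(o[170:390,200:390,::-1],None,fx=2.6,fy=2.6,interpolation=cv2.INTER_NEAREST))
for m,z in ((b,.01),(w|r,.04),(r,.04)):
    P,c,s,a=rect("top",m,z);print(np.round(c,1),np.round(s,1),round(a,2))
for l in ["batten_mid","batten_heel"]:
    for q in cams.regions_of("top",l)[:1]: print(l,q["mask"].sum(),q["conf"])
E
```

```text
3767 3270 425
[ 521.3 -437.4] [ 43.  186.5] 89.49
[ 547.3 -388.2] [ 33.6 218.7] 54.3
[ 468.5 -331.6] [33.4 24.5] 53.93
batten_mid 3760 0.83
batten_heel 3929 0.86
```

View pics/m1.png

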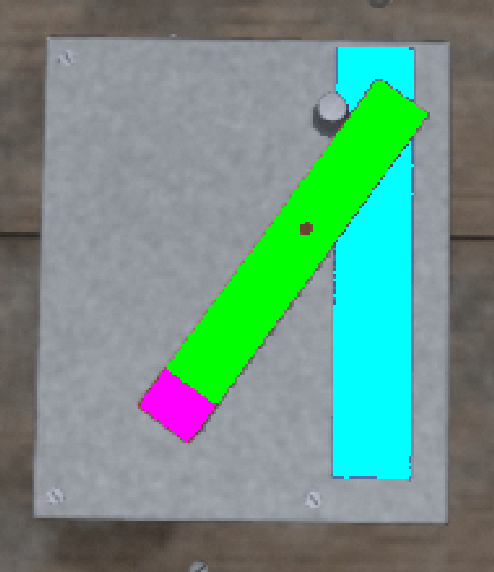

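The masks are clean. Now the full band fit, the post, and the planned geometry.

```bash
cat >> h.py <<'E'
def fit(n,m,z):
    # half-pixel-padded min area rect of all mask pixels
    m=cv2.morphologyEx(m.astype(np.uint8),cv2.MORPH_OPEN,np.ones((3,3)))
    v,u=np.nonzero(m)
    uv=np.concatenate([np.c_[u+a,v+b] for a in(-.5,.5) for b in(-.5,.5)])
    P=back(n,uv,z)*1000
    (c,s,a)=cv2.minAreaRect(P.astype(np.float32))
    if s[0]<s[1]: a-=90; s=s[::-1]
    a=np.deg2rad(a); x=np.array([np.cos(a),np.sin(a)])
    if x[0]>0: x=-x
    return np.array(c),s,x
E
python3 - <<'E'
from h import *
p=cv2.imread("pics/t1.png")[:,:,::-1].copy()
b,w,r=masks(p)
bc,bs,bx=fit("top",b,.01); wc,ws,wx=fit("top",w|r,.04)
ang=lambda x:np.degrees(np.arctan2(x[1],x[0]))
print("band",bc,bs,bx,ang(bx)); print("bat",wc,ws,wx,ang(wx))
by=np.array([-bx[1],bx[0]]);wy=np.array([-wx[1],wx[0]])
post=bc-80*bx-25*by;print("post pred",post,"top pix", back("top",[[327.5,211.5]],.055)*1000)
print("rot",(ang(bx)-ang(wx)))
d=wc-80*wx-post; print("heel-post in batten axes",d@wx,d@wy)
print("red grasp pt",wc+97*wx, "target", bc+97*bx)
s=bot.read_state();print(Ro.from_rotvec(s["tcp_rot"]).as_matrix().round(3))
E
```

```text
band [ 547.95275879 -437.58486938] (240.69183349609375, 44.02439880371094) [-0.999979    0.00648116] 179.62865447998047
bat [ 547.3536377  -388.21795654] (220.60980224609375, 35.56570816040039) [-0.81200701  0.58364768] 144.29248809814453
post pred [ 628.11310747 -413.10388699] top pix [[ 626.35854337 -413.86651411]]
rot 35.33616638183594
heel-post in batten axes 0.10187133210623353 26.927526837877124
red grasp pt [ 468.5889574  -331.60413192] target [ 450.95479607 -436.95619719]
[[ 0.27  -0.     0.963]
 [-0.963 -0.     0.27 ]
 [ 0.    -1.    -0.   ]]
```

>>> play_rows(
  motion=[
    [[0.1,0.11,-0.02],[0,0,-0.2]],
    [[0.2,0.22,-0.06],[0,0,-0.4]],
    [[0.3,0.33,-0.1],[0,0,-0.6]],
    [[0.4,0.44,-0.15],[0,0,-0.8]],
    [[0.5,0.55,-0.2],[0,0,-1]],
    [[0.6,0.66,-0.22],[0,0,-1]],
    [[0.7175,0.7925,-0.25],[0,0,-1]],
    [[0.7175,0.7925,-0.25],[0,0,-1]],
    [[0.7175,0.7925,-0.25],[0,0,-1]],
    [[0.7175,0.7925,-0.25],[0,0,-1]],
  ],
  gripper=0,
)

```text
time: 1.9
tool_pos: [0.469, -0.3341, 0.1317]
tcp_rot: [-0.922, 1.575, -1.577]
wrist_force: [0.4, 0.3, -0.4]
width: 0.996
```

Run:
```python
from h import *
s=bot.read_state();M=Ro.from_rotvec(s["tcp_rot"]).as_matrix()
print(s["time"],s["tool_pos"],np.round(s["q"],2),M.round(3),np.degrees(np.arctan2(M[1,0],M[0,0])),s["wrist_force"])
```

```text
1.9 [ 0.46900197 -0.33409391  0.13169801] [-0.66  0.16  1.92 -0.    1.06  1.42] [[-0.491  0.     0.871]
 [-0.871 -0.001 -0.491]
 [ 0.001 -1.     0.001]] -119.3775860210942 [ 0.39972233  0.32214912 -0.36079026]
```

>>> play_rows(
  motion=[
    [[0,0.006,-0.08],[0,0,-0.14]],
    [[0,0.006,-0.15],[0,0,-0.14]],
    [[0,0.006,-0.2],[0,0,-0.14]],
    [[0,0.006,-0.24],[0,0,-0.14]],
    [[0,0.006,-0.27],[0,0,-0.14]],
    [[0,0.006,-0.292],[0,0,-0.14]],
    [[0,0.006,-0.292],[0,0,-0.14]],
    [[0,0.006,-0.292],[0,0,-0.14]],
  ],
)

```text
time: 2.9
tool_pos: [0.47, -0.3307, 0.0151]
tcp_rot: [-0.848, 1.649, -1.651]
wrist_force: [0.5, -0.6, -0.4]
width: 1.002
```

Run:
```python
from h import *
s=bot.read_state();M=Ro.from_rotvec(s["tcp_rot"]).as_matrix()
print(s["time"],s["tool_pos"],np.degrees(np.arctan2(M[1,0],M[0,0])),s["wrist_force"])
p,d=look("top","t2");look("scene","s2")
```

```text
2.9 [ 0.47001748 -0.33071115  0.01505978] -125.60066875333573 [ 0.50749452 -0.58590334 -0.38170598]
```

View pics/t2.png

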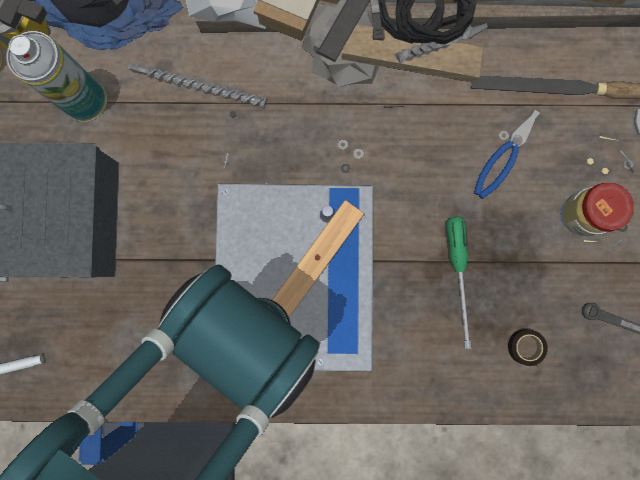

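View pics/s2.png

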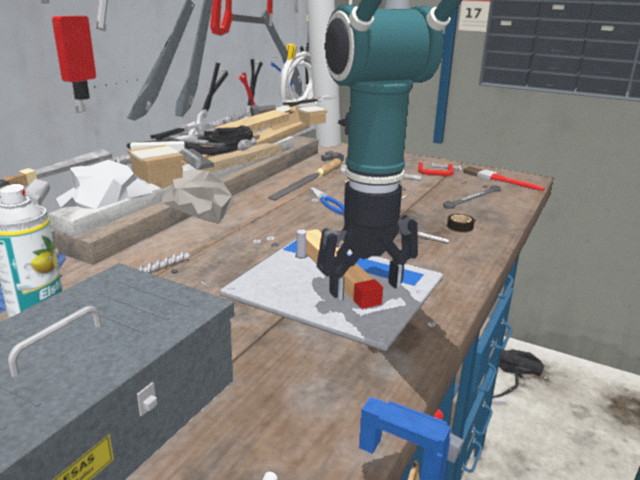

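The fingers straddle the batten just at the red end, at (368,292) in the scene view. I'll close gently.

>>> play_rows(
  motion=[
    [[0,0,0],[0,0,0]],
    [[0,0,0],[0,0,0]],
    [[0,0,0],[0,0,0]],
    [[0,0,0],[0,0,0]],
    [[0,0,0],[0,0,0]],
    [[0,0,0],[0,0,0]],
    [[0,0,0],[0,0,0]],
    [[0,0,0],[0,0,0]],
  ],
  gripper=1,
  squeeze=25,
)

```text
time: 4.0
tool_pos: [0.4697, -0.3307, 0.0148]
tcp_rot: [-0.848, 1.65, -1.651]
wrist_force: [-1.7, -0.9, 5.2]
width: 0.392
```

Run:
```python
from h import *
s=bot.read_state();M=Ro.from_rotvec(s["tcp_rot"]).as_matrix()
print(s["time"],s["tool_pos"],np.degrees(np.arctan2(M[1,0],M[0,0])),s["wrist_force"],s["width"]*85)
p,d=look("top","t3");look("scene","s3")
b,w,r=masks(p);o=p.copy();o[w]=[0,255,0];o[b]=[0,255,255]
cv2.imwrite("pics/m3.png",cv2.resize(o[170:390,200:390,::-1],None,fx=2.6,fy=2.6,interpolation=cv2.INTER_NEAREST))
```

```text
4.0 [ 0.46965361 -0.33069243  0.01480037] -125.61145177183226 [-1.67501498 -0.94125618  5.20484775] 33.35288517023931
```

View pics/m3.png

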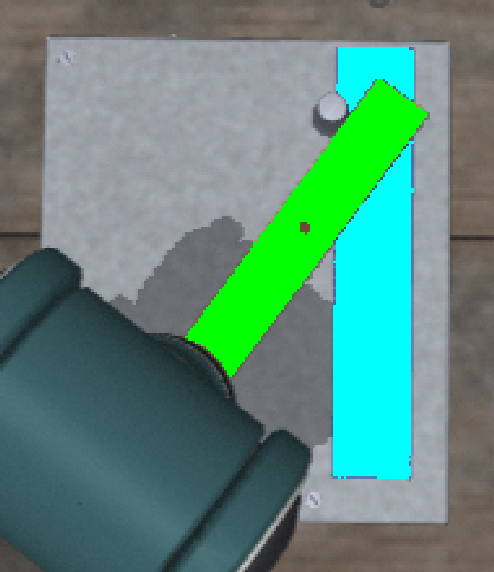

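View pics/s3.png

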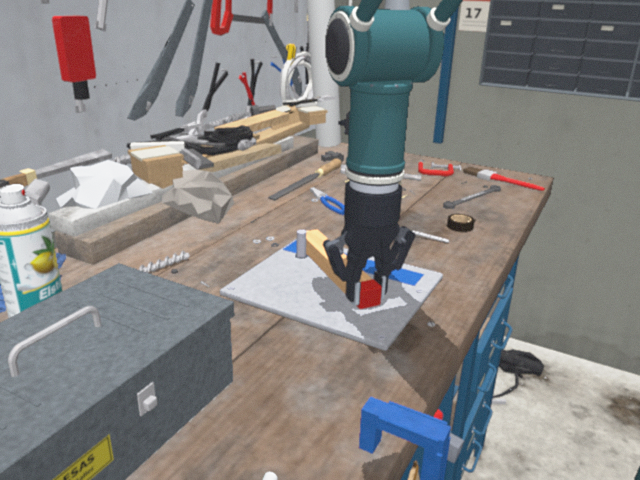

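Run:
```python
from h import *
s=bot.read_state();M=Ro.from_rotvec(s["tcp_rot"]).as_matrix()
T=np.array(s["tool_pos"][:2])*1000; aT=np.degrees(np.arctan2(M[1,0],M[0,0]))
p=cv2.imread("pics/t3.png")[:,:,::-1].copy();b,w,r=masks(p)
v,u=np.nonzero(cv2.morphologyEx(w.astype(np.uint8),cv2.MORPH_OPEN,np.ones((3,3))))
P=back("top",np.c_[u,v],.04)*1000
p0=cv2.imread("pics/t1.png")[:,:,::-1].copy();b0,w0,r0=masks(p0)
v,u=np.nonzero((w0|r0)); P0=back("top",np.c_[u,v],.04)*1000
def edges(P,a):
    x=np.array([np.cos(a),np.sin(a)]);y=np.array([-x[1],x[0]])
    X=P@x;Y=P@y; l,h=[],[]
    lo=X.min()+15
    cs=np.arange(lo,lo+115,2.)
    for c in cs:
        k=abs(X-c)<1.5; l.append(Y[k].min());h.append(Y[k].max())
    f=np.polyfit(cs,(np.array(l)+np.array(h))/2,1)
    a2=a+np.arctan(f[0]); x=np.array([np.cos(a2),np.sin(a2)]);y=np.array([-x[1],x[0]])
    X=P@x;Y=P@y;k=(X>X.min()+15)&(X<X.min()+130)
    end=np.median([X[abs(Y-c)<1.5].min() for c in np.linspace(np.median(Y[k])-10,np.median(Y[k])+10,11)])
    mid=np.median([ (Y[abs(X-c)<1.5].min()+Y[abs(X-c)<1.5].max())/2 for c in np.arange(X.min()+15,X.min()+130,3)])
    return np.degrees(a2),x*(end+110)+y*mid
for Q in(P0,P): print(edges(Q,np.deg2rad(144.3)))
ang,c=edges(P,np.deg2rad(144.3))
bc=np.array([547.95,-437.58]);ba=179.63
def ax(a):
    a=np.deg2rad(a);x=np.array([np.cos(a),np.sin(a)]);return x,np.array([-x[1],x[0]])
bx,by=ax(ba);post=bc-80*bx-25*by
x,y=ax(ang);off=np.array([(T-c)@x,(T-c)@y]);d=c-80*x-post;h=np.array([d@x,d@y]);print("off",off,"heel",h,"aT",aT,"batten",ang)
n=20
for i in range(1,n+1):
    f=i/n;a=ang+(ba-ang)*f;X,Y=ax(a)
    hh=h*(1-f)+np.array([0,25.5])*f
    cc=post+X*(80+hh[0])+Y*hh[1]; tt=cc+X*off[0]+Y*off[1]
    print(i,np.round((tt-T)/400,4).tolist(),round(np.deg2rad(a-ang)/(np.pi/4),4), round(a,1))
```

```text
(np.float64(144.31067094142662), array([ 546.39701274, -387.63920143]))
(np.float64(143.692396462445), array([ 547.37966962, -386.95731799]))
off [95.95589019  0.70159494] heel [ 0.5342429  26.73715531] aT -125.61309183470986 batten 143.692396462445
1 [-0.0061, -0.0124] 0.0399 145.5
2 [-0.0119, -0.0251] 0.0799 147.3
3 [-0.0172, -0.0378] 0.1198 149.1
4 [-0.0221, -0.0508] 0.1597 150.9
5 [-0.0267, -0.0639] 0.1997 152.7
6 [-0.0308, -0.0771] 0.2396 154.5
7 [-0.0345, -0.0904] 0.2795 156.3
8 [-0.0378, -0.1039] 0.3194 158.1
9 [-0.0406, -0.1174] 0.3594 159.9
10 [-0.0431, -0.131] 0.3993 161.7
11 [-0.0451, -0.1447] 0.4392 163.5
12 [-0.0467, -0.1584] 0.4792 165.3
13 [-0.0479, -0.1722] 0.5191 167.1
14 [-0.0486, -0.186] 0.559 168.8
15 [-0.049, -0.1998] 0.599 170.6
16 [-0.0489, -0.2136] 0.6389 172.4
17 [-0.0483, -0.2274] 0.6788 174.2
18 [-0.0473, -0.2412] 0.7188 176.0
19 [-0.0459, -0.255] 0.7587 177.8
20 [-0.0441, -0.2686] 0.7986 179.6
```

>>> play_rows(
  motion=[
    [[-0.006,-0.0125,0],[0,0,0.04]],
    [[-0.012,-0.025,0],[0,0,0.08]],
    [[-0.017,-0.038,0],[0,0,0.12]],
    [[-0.022,-0.051,0],[0,0,0.16]],
    [[-0.0265,-0.064,0],[0,0,0.2]],
    [[-0.031,-0.077,0],[0,0,0.24]],
    [[-0.0345,-0.0905,0],[0,0,0.28]],
    [[-0.038,-0.104,0],[0,0,0.32]],
    [[-0.0405,-0.1175,0],[0,0,0.36]],
    [[-0.043,-0.131,0],[0,0,0.4]],
  ],
)

```text
time: 5.35
tool_pos: [0.4512, -0.3807, 0.0148]
tcp_rot: [-1.046, 1.437, -1.428]
wrist_force: [-5.5, 6.5, 12.2]
width: 0.393
```

```bash
cat >> h.py <<'E'
def ax(a):
    a=np.deg2rad(a);x=np.array([np.cos(a),np.sin(a)]);return x,np.array([-x[1],x[0]])
def edges(P,a,L=115):
    a=np.deg2rad(a)
    x=np.array([np.cos(a),np.sin(a)]);y=np.array([-x[1],x[0]])
    X=P@x;Y=P@y; l,h=[],[]
    lo=X.min()+15
    cs=np.arange(lo,lo+L,2.)
    for c in cs:
        k=abs(X-c)<1.5; l.append(Y[k].min());h.append(Y[k].max())
    f=np.polyfit(cs,(np.array(l)+np.array(h))/2,1)
    a2=a+np.arctan(f[0]); x=np.array([np.cos(a2),np.sin(a2)]);y=np.array([-x[1],x[0]])
    X=P@x;Y=P@y;k=(X>X.min()+15)&(X<X.min()+130)
    end=np.median([X[abs(Y-c)<1.5].min() for c in np.linspace(np.median(Y[k])-10,np.median(Y[k])+10,11)])
    mid=np.median([ (Y[abs(X-c)<1.5].min()+Y[abs(X-c)<1.5].max())/2 for c in np.arange(X.min()+15,X.min()+15+L,3)])
    return np.degrees(a2),x*(end+110)+y*mid
BC=np.array([547.95,-437.58]);BA=179.63
def state(p,guess,L=115):
    b,w,r=masks(p)
    v,u=np.nonzero(cv2.morphologyEx((w|r).astype(np.uint8),cv2.MORPH_OPEN,np.ones((3,3))))
    P=back("top",np.c_[u,v],.04)*1000
    ang,c=edges(P,guess,L); bx,by=ax(BA);post=BC-80*bx-25*by;x,y=ax(ang);d=c-80*x-post
    print("batten",ang,c,"heel rel",d@x,d@y,"rot left",BA-ang,"mid in band",(c-BC)@bx,(c-BC)@by)
    return ang,c
E
python3 - <<'E'
from h import *
s=bot.read_state();M=Ro.from_rotvec(s["tcp_rot"]).as_matrix()
print(s["time"],s["tool_pos"],np.degrees(np.arctan2(M[1,0],M[0,0]))+270,s["wrist_force"],s["width"]*85)
p,d=look("top","t4");state(p,162,100)
cv2.imwrite("pics/m4.png",cv2.resize(p[170:390,200:390,::-1],None,fx=2.6,fy=2.6))
E
```

```text
5.35 [ 0.45115995 -0.38069208  0.01482104] 162.3305729605114 [-5.53883689  6.45181117 12.23514418] 33.409037616748535
batten 161.29080855698115 [ 542.61311166 -410.82862368] heel rel 1.7065775918645312 25.275690920019557 rot left 18.339191443018848 mid in band 5.5095287087872284 -26.716354643081313
```

View pics/m4.png

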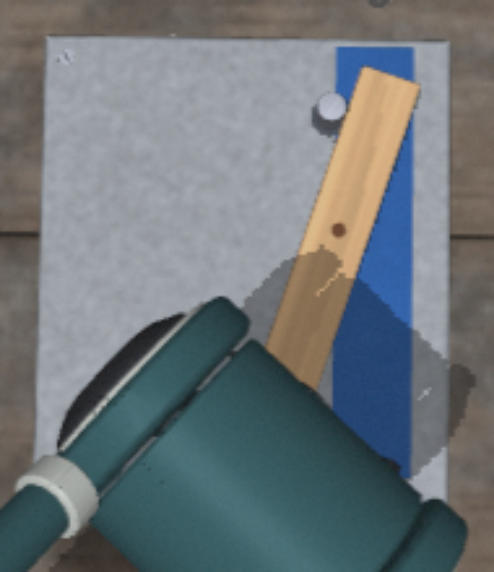

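>>> play_rows(
  motion=[
    [[-0.0015,-0.0137,0],[0,0,0.04]],
    [[-0.003,-0.0275,0],[0,0,0.08]],
    [[-0.004,-0.0412,0],[0,0,0.12]],
    [[-0.0045,-0.055,0],[0,0,0.16]],
    [[-0.0045,-0.0688,0],[0,0,0.2]],
    [[-0.004,-0.0826,0],[0,0,0.24]],
    [[-0.003,-0.0964,0],[0,0,0.28]],
    [[-0.0015,-0.1102,0],[0,0,0.32]],
    [[0.0005,-0.124,0],[0,0,0.36]],
    [[0.0025,-0.1375,0],[0,0,0.4]],
  ],
)

```text
time: 6.65
tool_pos: [0.4515, -0.4367, 0.0148]
tcp_rot: [-1.212, 1.209, -1.201]
wrist_force: [-7.6, 3.9, 12.0]
width: 0.39
```

>>> play_rows(
  motion=[
    [[0,0,0],[0,0,0]],
    [[0,0,0],[0,0,0]],
    [[0,0,0],[0,0,0]],
  ],
)

```text
time: 7.02
tool_pos: [0.4519, -0.4378, 0.0148]
tcp_rot: [-1.214, 1.206, -1.203]
wrist_force: [-6.2, 1.0, 8.3]
width: 0.395
```

Run:
```python
from h import *
s=bot.read_state();M=Ro.from_rotvec(s["tcp_rot"]).as_matrix()
print(s["time"],s["tool_pos"],np.degrees(np.arctan2(M[1,0],M[0,0]))+270,s["wrist_force"],s["width"]*85)
p,d=look("top","t5");state(p,179,85)
cv2.imwrite("pics/m5.png",cv2.resize(p[170:390,200:390,::-1],None,fx=2.6,fy=2.6))
```

```text
7.025 [ 0.45192204 -0.43777953  0.014778  ] 180.3837017328684 [-6.23221641  1.04213718  8.29035979] 33.589035501300415
batten 180.00697936240672 [ 547.79625099 -438.27415557] heel rel 0.3165890524700313 25.167237016457626 rot left -0.376979362406729 mid in band 0.14926317338812184 0.6951339523434206
```

View pics/m5.png

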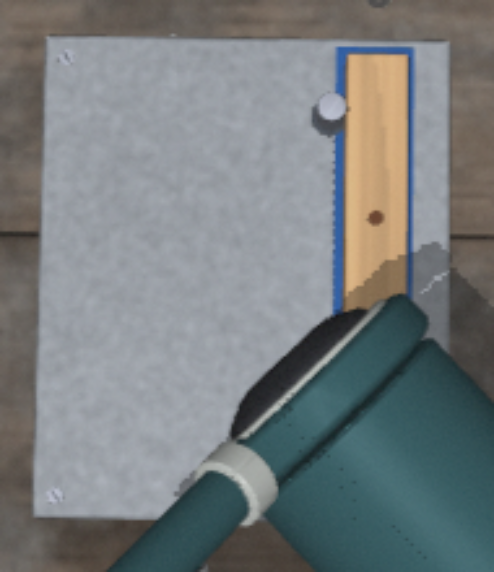

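The batten is now on the band, with sub-mm offset. I'll open the jaws and lift straight up.

>>> play_rows(
  motion=[
    [[0,0,0],[0,0,0]],
    [[0,0,0],[0,0,0]],
    [[0,0,0],[0,0,0]],
    [[0,0,0],[0,0,0]],
    [[0,0,0],[0,0,0]],
    [[0,0,0],[0,0,0]],
    [[0,0,0],[0,0,0]],
  ],
  gripper=0,
)

```text
time: 7.95
tool_pos: [0.4533, -0.4379, 0.0145]
tcp_rot: [-1.212, 1.204, -1.204]
wrist_force: [-0.2, -0.1, -0.4]
width: 0.996
```

>>> play_rows(
  motion=[
    [[0,0,0.05],[0,0,0]],
    [[0,0,0.12],[0,0,0]],
    [[0,0,0.25],[0,0,0]],
    [[-0.1,0,0.37],[0,0,0]],
    [[-0.2,-0.1,0.45],[0,0,0]],
    [[-0.3,-0.2,0.5],[0,0,0]],
    [[-0.4,-0.3,0.5],[0,0,0]],
    [[-0.5,-0.4,0.5],[0,0,0]],
    [[-0.5,-0.4,0.5],[0,0,0]],
  ],
)

```text
time: 9.07
tool_pos: [0.2502, -0.6007, 0.2164]
tcp_rot: [-1.212, 1.206, -1.21]
wrist_force: [-0.2, -0.0, 1.2]
width: 0.999
```

Run:
```python
from h import *
s=bot.read_state()
print(s["time"],s["tool_pos"],s["wrist_force"],s["width"]*85)
p,d=look("top","t6");state(p,179,180)
b,w,r=masks(p);print(fit("top",w|r,.04),fit("top",b,.01))
cv2.imwrite("pics/m6.png",cv2.resize(p[170:390,200:390,::-1],None,fx=2.6,fy=2.6))
```

```text
9.075 [ 0.25017274 -0.60071249  0.21636189] [-0.18326053 -0.01266606  1.18046185] 84.94044068649396
batten 179.4651947924709 [ 547.80258662 -437.66338088] heel rel 0.07438800410818452 25.314760942623163 rot left 0.1648052075290991 mid in band 0.14687186434085417 0.0843310888602215
(array([ 549.29760742, -437.546875  ]), (219.00668334960938, 34.99649429321289), array([-0.99994307,  0.01067029])) (array([ 547.79229736, -436.79483032]), (240.43934631347656, 42.99836349487305), array([-0.99998897, -0.00469606]))
```

View pics/m6.png

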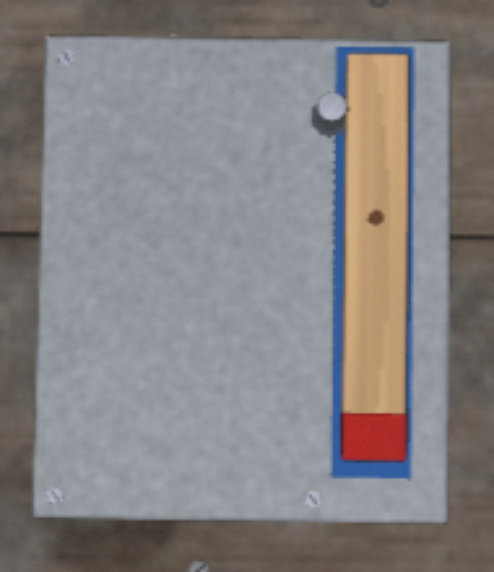

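The picture shows the batten inside the band, touching or nearly touching the post, with blue visible on all sides. I'll do one quick check from the scene camera and then hand in.

Run:
```python
from h import *
p,d=look("scene","s6")
for n in ("top","scene"):
    c=cams.calibration(n);R=np.array(c["R"]);t=np.array(c["t"])
    for l in ("batten_mid","band"):
        for r in cams.mark_of(n,l)[:1]: print(n,l,round(r["conf"],2),np.round(R.T@(np.array(r["xyz"])-t),4))
p,d=look("top","t7");state(p,179,180)
print(bot.finish_job())
```

```text
top batten_mid 0.9 [ 0.5512 -0.4335  0.0228]
top band 0.8 [ 0.5502 -0.4423  0.0087]
scene batten_mid 0.76 [ 0.5507 -0.4411  0.0246]
scene band 0.75 [ 0.5448 -0.4358  0.0114]
batten 179.4651947924709 [ 547.82516017 -437.66359159] heel rel 0.051813466393033636 25.314760942623163 rot left 0.1648052075290991 mid in band 0.12429742001231912 0.08439602202413946
the job is handed in; nothing more can be done
None
```

View pics/s6.png

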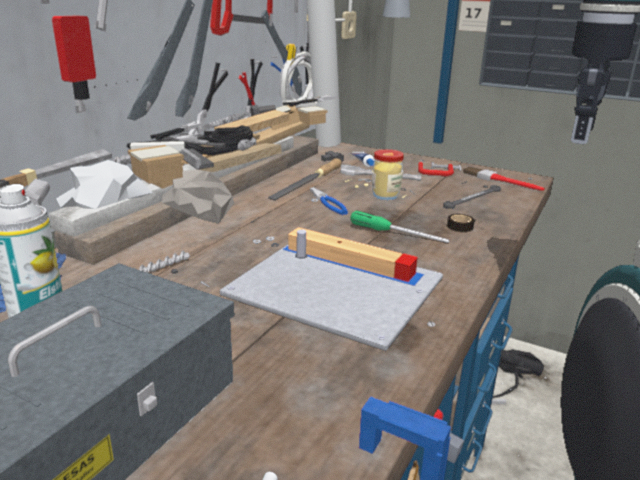

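The batten now lies along the middle of the blue band with its plain end beside the post, and the job is handed in (about 9.5 s of the 35 s used). I gripped the red end lightly at 25 N and swung the batten about 35° counter-clockwise round the post, keeping it flat on the board. Then I opened the jaws and backed the arm well clear.

- **Position and angle:** the edge fit from the top camera puts the batten's middle about 0.1 mm from the band's middle both ways, with 0.2° left to turn. The heel is abreast of the post with about 0.3 mm of gap.
- **During the swing:** the one picture I took midway showed the heel within about 2 mm of its place along the batten, and about 0.3 mm off the post. The highest wrist force I read between moves was about 15 N.
- **Disagreements:** a cruder rectangle fit put the middle about 1.3 mm farther along the band and the angle about 0.25° past line. The networks' marks for the batten and band differed by 1–9 mm, roughly what two readings good to about 4 mm each can give. The final scene picture shows the batten flat on the band against the post, with nothing touching it.

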